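# Hold a cooker foot in the corner of the drilling jig

### The arm

A 6-joint arm with a two-finger parallel gripper is mounted at the origin on the work surface. World frame = base frame: x ahead of the robot, y to its left, z up, the work surface at z = 0. Lengths are in m, angles in rad, forces in N, time in s.
With the tool pointing down it reaches from about 0.25 to 0.775 m from the base axis. Payload 8.9 kg.
Tool frame: the origin (TCP) lies between the finger pads; the fingertips stand 25 mm ahead of it and the grasp point (between the pads) lies 6 mm ahead of it; z points along the fingers, y is the direction in which the jaws open and shut (so a half turn about z gives the same grasp; the last joint's range is limited). The gripper opens to 85 mm and grips with 20 to 120 N. Pads are 22 mm wide; open, the fingers measure 114 mm over their backs; the gripper's body (76 mm by 85 mm) begins 54 mm behind the grasp point. The pads swing forward as they close: fully open they stand 13 mm farther back than shut.
Start: joints at [-1.445, 0.291, -0.153, 1.127, 0, 1.431], TCP at [0.137, -0.507, 0.226] pointing down, gripper open.
Joint ranges: [-2.52, 2.52], [-0.91, 1.74], [-1.3, 1.37], [-1.96, 2.02], [-1.52, 1.47], [-3.14, 3.14]. Speed limits (rad/s): [2.22, 2.22, 2.79, 3.14, 3.14, 3.14].

### API

Orientations are given as [roll, pitch, yaw] about the fixed x, y, z axes, in that order (R = Rz(yaw) Ry(pitch) Rx(roll)).
In Python, from bench import * gives the robot as it stands. The module is installed in compiled form; this text tells all that it offers.
- The arm moves only by the tool apply_moves, never from a script. Its argument "rows" is a list of rows, each an object with "gripper": the closure, from 0 (fully open) to 1 (shut); "linear": the shift along the tool's x, y, z in mm, a list of three; "spin": the turn about the tool's z in rad. In form: [{"gripper": gripper, "linear": [x, y, z], "spin": spin}, ...]. A call has 1 to 20 rows; each row shifts and turns the commanded pose from where the row before left it, along the tool's axes as they then stand; what a row does not reach is not made up. A row lasts 1/10 s, in which the tool goes at most 50 mm and 8.59 degrees, less where a joint would pass 70% of its speed; a pose out of reach is approached as far as the arm can. A call is refused whole if a number of a shift passes 50 or a number of a turn 0.15, either way. A call with a gripper value outside its range is refused whole. The fingers move at their own pace and stop on an object; "force" is the grip in N (left out, the last holds). Time passes only in rows, so rows that do not move let the fingers close. It gives the time, the measured TCP pose, the force and the opening at its end, in the units of the state.
- get_state(): the state, without advancing time (a new reading comes with each control period).
- snapshot(name): name is "side" or "top"; returns the picture (400x640x3 uint8, blue, green, red); there is no depth.
- camera_model(name): a dict with "camera_matrix" (3x3 intrinsics, pixels), "R" (3x3) and "t" (3): a world point X has camera coordinates R X + t. Camera axes: x right, y down, z forward; pixel columns grow to the right and rows downward; lengths in m; the calibration is good to about 2 mm. A picture is of the moment at which its call begins. camera_model takes no time and is no camera call.
- hand_in(): hands the job in, once; it reports no verdict.
The state is a dict: "t": time; "joints": joint angles; "joint_velocities": joint speeds; "effort": joint torques, N m; "tcp_pos": TCP position; "tool_rot": TCP orientation; "force": force on the tool from outside, world axes, zero at the start; "ft_torque": the same for the moment, N m; "grip_width": finger opening in m.
Only numpy, scipy, OpenCV 4.12 (cv2) and the standard library are available. Lean on these libraries where they do the work, as an engineer would, in place of code of your own. Each camera call takes 0.05 s, during which the arm holds its last target.

### The job

Three aluminium cooker feet stand on the repair bench, alike but for their length. Take the middle-length one, set it flat on the steel plate of the drilling jig and press it into the corner, one long side flush against the long fence and one end flush against the short fence at the same time, ready for drilling. Finish while still holding it there with the gripper, pushing it firmly against both fences, and leave the other two feet where they stand.

Things in the scene. Friction and masses are not known exactly. Their poses are not given: they have to be found in the camera images.
- foot_short_center (a point): Centre of the shortest of 3 look-alike aluminium feet, not wanted. Inverted T: base 48 mm long (own y), 44 wide (x), 20 thick; on its middle an upright rib 14 thick (x), 30 long (y), 40 tall, to grip. Total height 60: this point is 30 above the underside, 10 above the base's top. z up, stands on the bench. Same after half a turn about z.
- foot_middle_center (a point): Centre of the middle-length of 3 look-alike aluminium feet, the one to use, 0.14 to 0.28 kg. Inverted T: base 64 mm long (own y), 44 wide (x), 20 thick; on its middle an upright rib 14 thick (x), 30 long (y), 40 tall, to grip. Total height 60: this point is 30 above the underside, 10 above the base's top. z up, stands on the bench. Same after half a turn about z.
- foot_long_center (a point): Centre of the longest of 3 look-alike aluminium feet, not wanted. Inverted T: base 80 mm long (own y), 44 wide (x), 20 thick; on its middle an upright rib 14 thick (x), 30 long (y), 40 tall, to grip. Total height 60: this point is 30 above the underside, 10 above the base's top. z up, stands on the bench. Same after half a turn about z.
- jig: Drilling jig fixed to the bench: a dark steel plate 150 mm (its x) by 170 mm (its y), 10 mm thick, with two low fences on it that form a corner. Origin at the centre of the plate's underside, on the bench top; z up. The jig does not move when pushed; its plate and fences are smooth oiled steel (friction about 0.25). The corner lies at the plate's +x, +y side.
- long_fence: Long fence of the jig: a fixed steel bar 20 mm thick (jig x), 170 long (jig y), 18 tall above the plate, along the plate's +x edge. Its inner face looks to the jig's -x, 10 mm from the bar's centre line. Origin at the centre of its underside, on the plate's top (10 mm above the bench). Axes as the jig's.
- short_fence: Short fence of the jig: a fixed steel bar 90 mm long (jig x), 20 thick (jig y), 18 tall above the plate, along the plate's +y edge, square to the long fence and 10 mm short of it (chip gap). Its inner face looks to the jig's -y, 10 mm from the bar's centre line. Origin at the centre of its underside, on the plate's top. Axes as the jig's.
- corner (a point): Point on the plate's top (10 mm above the bench) where the planes of the two fences' inner faces meet. Axes as the jig's: x points square into the long fence, y points square into the short fence. The foot pressed home has its centre 22 mm back from here along -x and 32 mm back along -y, and 30 mm up, with its long axis along y.
Not all that is in view belongs to the job. Leave any turquoise look-alike of the part that bears foot_middle_center alone. Leave any red look-alike of the jig alone.

How it is judged:
On the way:
1. the middle-length foot is picked up (its underside more than 15 mm above the bench) (height (world z) of foot_middle_center above 0.045 m and contact force between the fingers and foot_middle above 1 N), for 0.1 s.
At the end, for the whole second after the job is handed in: The middle-length foot is flat on the jig's plate (height within 3 mm, tilt under 0.05 rad), square to the fences within 0.05 rad, within 3 mm of both fences, presses on each of them with more than 1.5 N, and is still held by the fingers (more than 3 N), at rest, through the last second (x of foot_middle_center in the frame of corner between -0.025 and -0.0195 m and y of foot_middle_center in the frame of corner between -0.035 and -0.0295 m and z of foot_middle_center in the frame of corner between 0.027 and 0.033 m and angle between the y axis of foot_middle_center and the y axis of jig, either way round below 0.05 rad and angle between foot_middle_center's own z axis and vertical below 0.05 rad and contact force between foot_middle and long_fence above 1.5 N and contact force between foot_middle and short_fence above 1.5 N and contact force between the fingers and foot_middle above 3 N and linear speed of foot_middle below 0.01 m/s); the arm keeps its last pose, push and grip.
It fails at once if the short foot is disturbed (moved more than 30 mm) (distance of foot_short_center from where it was at the start of the episode above 0.03 m).
It fails at once if the long foot is disturbed (moved more than 30 mm) (distance of foot_long_center from where it was at the start of the episode above 0.03 m).
It also fails if it takes over 64 s, if anything falls off the work surface, if the arm or the gripper's body presses on something with over 40 N, if the wrist force passes 120 N, or if a joint passes its speed limit or range.

## Working session

There is one attempt and no reset: what is moved stays moved. The work goes in short steps, Python scripts to look and compute and a tool call to move; the robot and the scene stay as the last step left them, time stands still between calls to the robot, and variables do not carry over. Pictures are saved under pics/ and viewed, and the job is handed in when it is done.

Besides the shell and the picture viewer there is one more tool, called after "Call:" by a JSON object that holds its "api" and its "payload", one argument or row to a line. apply_moves: Moves the arm, as the interface text tells. Its arguments: {"type":"object","properties":{"rows":{"type":"array"},"force":{"type":"number"}},"required":["rows"]}

```bash
mkdir -p pics; python3 - <<'E'
from bench import *
import cv2
s=get_state(); print(s)
for n in("top","side"):
    cv2.imwrite(f"pics/{n}0.png",snapshot(n)); print(n,camera_model(n))
E
```

```text
{'t': 0.0, 'joints': array([-1.44528125e+00,  2.91257777e-01, -1.54156086e-01,  1.12668533e+00,
        1.55856456e-05,  1.43148436e+00]), 'joint_velocities': array([-1.65447961e-04,  9.24679155e-05,  7.02548396e-04,  1.63469729e-03,
       -1.78577344e-04, -1.18195453e-03]), 'effort': array([-1.54132144e-03, -5.37144256e+01,  3.31373119e+01,  1.58844749e-02,
       -2.91217930e-04,  2.17548688e-05]), 'tcp_pos': array([ 0.13735999, -0.50624192,  0.22523289]), 'tool_rot': array([-3.14030457e+00, -1.96352863e-04,  2.64826913e-01]), 'force': array([ 0.40417025, -0.12372506, -0.06186162]), 'ft_torque': array([ 0.02443671, -0.03929854, -0.00478058]), 'grip_width': 0.08580376636196387}
top {'camera_matrix': array([[374.02440018,   0.        , 319.79336559],
       [  0.        , 374.02440018, 200.52339649],
       [  0.        ,   0.        ,   1.        ]]), 'R': array([[ 0.01090529, -0.99991609, -0.00699212],
       [-0.99646737, -0.01028485, -0.08334866],
       [ 0.08326975,  0.00787636, -0.99649592]]), 't': array([0.00755805, 0.48954652, 0.97888614])}
side {'camera_matrix': array([[390.94686051,   0.        , 319.05297027],
       [  0.        , 390.94686051, 198.37712741],
       [  0.        ,   0.        ,   1.        ]]), 'R': array([[-0.98120403, -0.19296768,  0.00145845],
       [-0.10806129,  0.54317808, -0.83263457],
       [ 0.15987937, -0.817142  , -0.55382086]]), 't': array([0.47194235, 0.07515473, 0.88779474])}
```

View pics/top0.png

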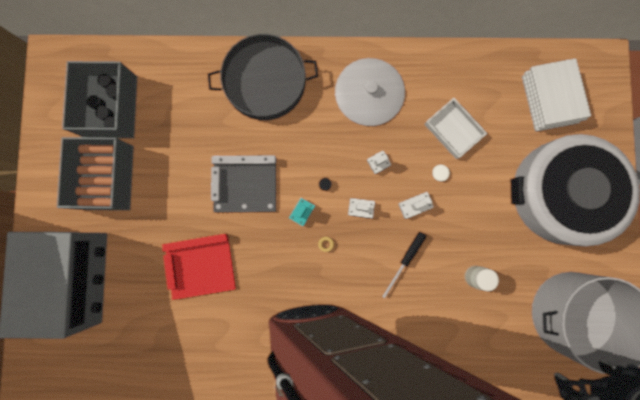

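View pics/side0.png

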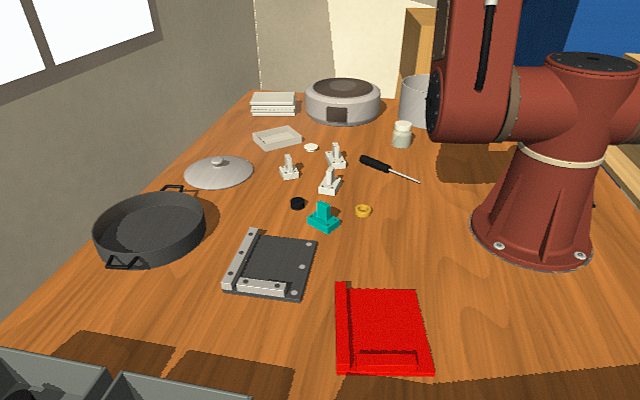

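```bash
cat > h.py <<'E'
import cv2,numpy as np
from bench import *
def ray(n,u,v,z):
    c=camera_model(n);K,R,t=c['camera_matrix'],c['R'],c['t']
    d=R.T@np.linalg.solve(K,[u,v,1.]);o=-R.T@t
    return o+d*(z-o[2])/d[2]
def proj(n,X):
    c=camera_model(n);p=c['camera_matrix']@(c['R']@np.array(X)+c['t']);return p[:2]/p[2]
E
python3 - <<'E'
import cv2
a=cv2.imread('pics/top0.png')[145:225,340:440]
cv2.imwrite('pics/zt.png',cv2.resize(a,None,fx=7,fy=7,interpolation=cv2.INTER_CUBIC))
a=cv2.imread('pics/side0.png')[135:205,270:360]
cv2.imwrite('pics/zs.png',cv2.resize(a,None,fx=8,fy=8,interpolation=cv2.INTER_CUBIC))
a=cv2.imread('pics/top0.png')[145:225,200:290]
cv2.imwrite('pics/zj.png',cv2.resize(a,None,fx=7,fy=7,interpolation=cv2.INTER_CUBIC))
E
```

```text
(no output)
```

View pics/zt.png

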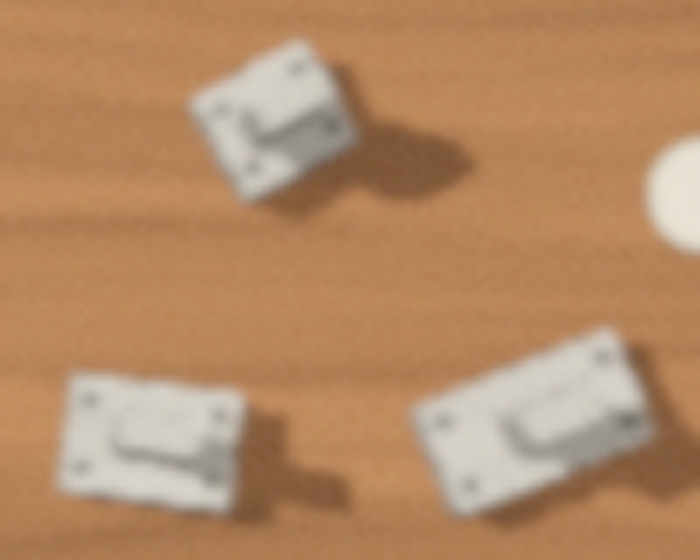

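View pics/zs.png

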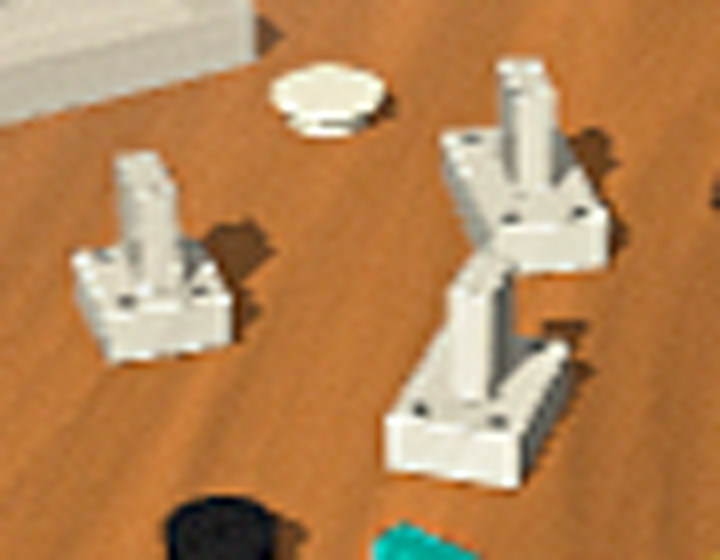

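View pics/zj.png

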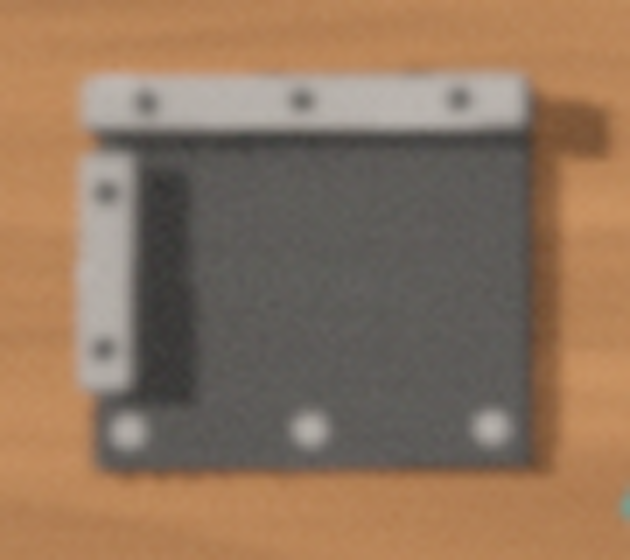

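```bash
cat > m.py <<'E'
from h import *
def work(n,img,z,boxes):
    S=8
    for nm,(x0,y0,x1,y1,zz) in boxes.items():
        a=cv2.resize(img[y0:y1,x0:x1],None,fx=S,fy=S,interpolation=cv2.INTER_CUBIC)
        hsv=cv2.cvtColor(a,cv2.COLOR_BGR2HSV)
        m=((hsv[...,1]<60)&(hsv[...,2]>125)).astype(np.uint8)
        m=cv2.morphologyEx(m,cv2.MORPH_CLOSE,np.ones((15,15)))
        m=cv2.morphologyEx(m,cv2.MORPH_OPEN,np.ones((9,9)))
        cs,_=cv2.findContours(m,0,2)
        for c in cs:
            if cv2.contourArea(c)<4000: continue
            r=cv2.boxPoints(cv2.minAreaRect(c))
            p=(r+.5)/S-.5+[x0,y0]
            w=np.array([ray(n,*q,zz)[:2] for q in p])
            e=[(np.linalg.norm(w[i]-w[(i+1)%4]),np.arctan2(*(w[(i+1)%4]-w[i])[::-1])) for i in range(2)]
            print(nm,'px',p.mean(0).round(1),'ctr',w.mean(0).round(4),'edges',[(round(l,4),round(np.degrees(t),1)) for l,t in e]); print(w.round(4).tolist())
if __name__=='__main__':
    img=cv2.imread('pics/top0.png')
    work('top',img,0,{'mid':(344,193,380,222,.02),'long':(396,188,438,223,.02),'short':(364,147,394,177,.02),
    'fences':(205,150,285,206,.028)})
    f=lambda x,y,z:ray('top',(x+.5)/7-.5+340,(y+.5)/7-.5+145,z)[:2]
    c=np.array([f(*q,.02) for q in[(70,375),(245,393),(232,513),(57,490)]]);print('mid clicks',c.mean(0),c)
    # rib top corners estimate
    r=np.array([f(*q,.06) for q in[(117,415),(200,425),(198,460),(113,448)]]);print('rib',r.mean(0),r)
E
python3 m.py
```

```text
mid px [361.1 207.8] ctr [ 0.4713 -0.0976] edges [(np.float64(0.0475), np.float64(-7.0)), (np.float64(0.0673), np.float64(-96.8))]
[[0.4517, -0.0613], [0.4988, -0.0671], [0.4909, -0.1339], [0.4439, -0.1279]]
long px [416.  204.9] ctr [ 0.4804 -0.2437] edges [(np.float64(0.0861), np.float64(-67.1)), (np.float64(0.0472), np.float64(-158.4))]
[[0.4856, -0.1953], [0.5191, -0.2747], [0.4752, -0.2921], [0.4419, -0.2129]]
short px [378.9 161.6] ctr [ 0.5964 -0.1453] edges [(np.float64(0.0549), np.float64(-58.3)), (np.float64(0.0473), np.float64(-149.4))]
[[0.6023, -0.1099], [0.6311, -0.1566], [0.5903, -0.1806], [0.5617, -0.1341]]
fences px [214.5 183.4] ctr [0.532  0.2939] edges [(np.float64(0.0937), np.float64(0.8)), (np.float64(0.0213), np.float64(-90.7))]
[[0.4852, 0.3039], [0.5789, 0.3052], [0.5787, 0.2839], [0.485, 0.2828]]
fences px [243.2 159.1] ctr [0.5981 0.2191] edges [(np.float64(0.171), np.float64(-89.3)), (np.float64(0.0217), np.float64(-178.7))]
[[0.6079, 0.3049], [0.61, 0.134], [0.5882, 0.1335], [0.5862, 0.3041]]
mid clicks [ 0.47113069 -0.09770552] [[ 0.49668418 -0.06676941]
 [ 0.49047568 -0.13351647]
 [ 0.44466138 -0.12852238]
 [ 0.45270151 -0.0620138 ]]
rib [ 0.47061659 -0.09578528] [[ 0.47852912 -0.08114842]
 [ 0.47517584 -0.11150024]
 [ 0.46234697 -0.1107719 ]
 [ 0.46641443 -0.07972053]]
```

Candidates in the top view are the feet at (379,162), about 48 mm long, (361,208), about 64 mm, and (416,205), about 80 mm. There's also a turquoise look-alike at (302,211) and a red jig at (200,267). The enlarged crops confirm (361,208) as the middle foot, and the grey jig at (245,183) has its corner at the upper left. I'll turn the tool first.

Call:
{"api": "apply_moves", "payload": {
  "rows": [
    {"gripper": 0, "linear": [0, 0, 0], "spin": -0.149},
    {"gripper": 0, "linear": [0, 0, 0], "spin": -0.149},
    {"gripper": 0, "linear": [0, 0, 0], "spin": -0.149},
    {"gripper": 0, "linear": [0, 0, 0], "spin": -0.149},
    {"gripper": 0, "linear": [0, 0, 0], "spin": -0.149},
    {"gripper": 0, "linear": [0, 0, 0], "spin": -0.149},
    {"gripper": 0, "linear": [0, 0, 0], "spin": -0.149},
    {"gripper": 0, "linear": [0, 0, 0], "spin": -0.149},
    {"gripper": 0, "linear": [0, 0, 0], "spin": 0},
    {"gripper": 0, "linear": [0, 0, 0], "spin": 0}
  ],
  "force": 60
}}

```text
t: 1.1
tcp_pos: [0.1374, -0.5066, 0.2256]
tool_rot: [-3.141, -0.0, 1.452]
force: [1.4, 0.7, -0.2]
grip_width: 0.0858
```

```bash
cat > d.py <<'E'
import sys
from h import *
from scipy.spatial.transform import Rotation as Ro
s=get_state();R=Ro.from_euler('xyz',s['tool_rot']).as_matrix()
print('t',s['t'],'tcp',s['tcp_pos'].round(4),'rot',s['tool_rot'].round(4),'F',s['force'].round(2),'w',round(s['grip_width'],4))
if len(sys.argv)>3:
    d=R.T@(np.array(list(map(float,sys.argv[1:4])))-s['tcp_pos'])*1000
    print('shift mm',d.round(1))
    if len(sys.argv)>4: print('spin',-(float(sys.argv[4])-s['tool_rot'][2]))
E
python3 d.py 0.471 -0.097 0.15 1.457
```

```text
t 1.1 tcp [ 0.1374 -0.5066  0.2256] rot [-3.1415e+00 -4.0000e-04  1.4523e+00] F [ 1.41  0.71 -0.2 ] w 0.0858
shift mm [446.1 282.9  75.8]
spin -0.0046668798628186625
```

Call:
{"api": "apply_moves", "payload": {
  "rows": [
    {"gripper": 0, "linear": [27.9, 17.7, 0], "spin": 0},
    {"gripper": 0, "linear": [27.9, 17.7, 0], "spin": 0},
    {"gripper": 0, "linear": [27.9, 17.7, 0], "spin": 0},
    {"gripper": 0, "linear": [27.9, 17.7, 0], "spin": 0},
    {"gripper": 0, "linear": [27.9, 17.7, 0], "spin": 0},
    {"gripper": 0, "linear": [27.9, 17.7, 0], "spin": 0},
    {"gripper": 0, "linear": [27.9, 17.7, 0], "spin": 0},
    {"gripper": 0, "linear": [27.9, 17.7, 0], "spin": 0},
    {"gripper": 0, "linear": [27.9, 17.7, 0], "spin": 0},
    {"gripper": 0, "linear": [27.9, 17.7, 0], "spin": 0},
    {"gripper": 0, "linear": [27.9, 17.7, 0], "spin": 0},
    {"gripper": 0, "linear": [27.9, 17.7, 0], "spin": 0},
    {"gripper": 0, "linear": [27.9, 17.7, 0], "spin": 0},
    {"gripper": 0, "linear": [27.9, 17.7, 0], "spin": 0},
    {"gripper": 0, "linear": [27.9, 17.7, 0], "spin": 0},
    {"gripper": 0, "linear": [27.6, 17.4, 0], "spin": 0},
    {"gripper": 0, "linear": [0, 0, 38], "spin": 0},
    {"gripper": 0, "linear": [0, 0, 38], "spin": 0},
    {"gripper": 0, "linear": [0, 0, 0], "spin": 0},
    {"gripper": 0, "linear": [0, 0, 0], "spin": 0}
  ]
}}

```text
t: 3.1
tcp_pos: [0.4689, -0.0956, 0.1503]
tool_rot: [-3.14, -0.0, 1.455]
force: [0.5, 0.1, 0.5]
grip_width: 0.0855
```

```bash
python3 d.py 0.471 -0.097 0.05 1.457; python3 - <<'E'
from h import *
a=snapshot('side');cv2.imwrite('pics/s1.png',cv2.resize(a[80:230,230:430],None,fx=4,fy=4,interpolation=2))
E
```

```text
t 3.1 tcp [ 0.4689 -0.0956  0.1503] rot [-3.1404e+00 -3.0000e-04  1.4545e+00] F [0.52 0.15 0.55] w 0.0855
shift mm [ -1.1   2.4 100.3]
spin -0.0024705286235995327
```

View pics/s1.png

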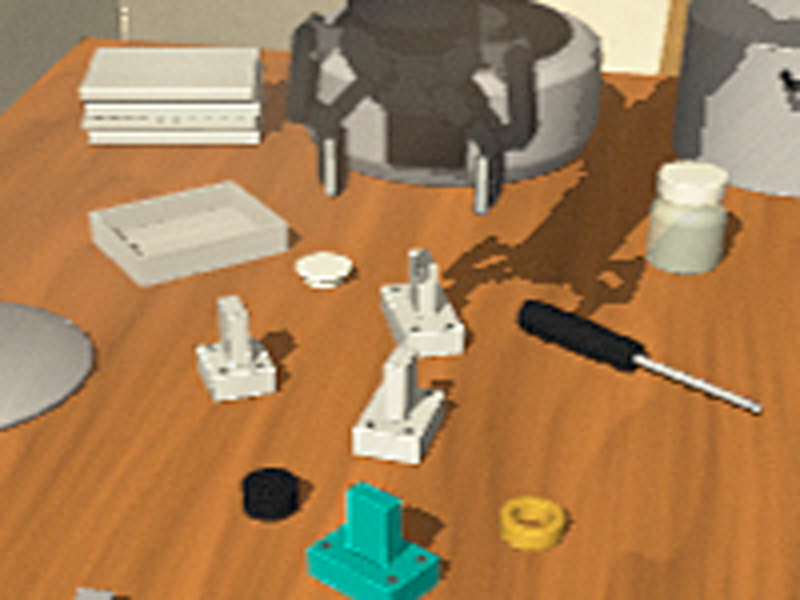

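The open jaws, at crop (330,170) and (480,180), straddle the middle foot at crop (400,410) along world x. I'll descend and close.

Call:
{"api": "apply_moves", "payload": {
  "rows": [
    {"gripper": 0, "linear": [-1, 2, 25], "spin": 0},
    {"gripper": 0, "linear": [0, 0, 25], "spin": 0},
    {"gripper": 0, "linear": [0, 0, 20], "spin": 0},
    {"gripper": 0, "linear": [0, 0, 15], "spin": 0},
    {"gripper": 0, "linear": [0, 0, 14], "spin": 0},
    {"gripper": 0, "linear": [0, 0, 0], "spin": 0},
    {"gripper": 0, "linear": [0, 0, 0], "spin": 0},
    {"gripper": 0.4, "linear": [0, 0, 0], "spin": 0},
    {"gripper": 0.5, "linear": [0, 0, 0], "spin": 0},
    {"gripper": 0.6, "linear": [0, 0, 0], "spin": 0},
    {"gripper": 0.7, "linear": [0, 0, 0], "spin": 0},
    {"gripper": 0.8, "linear": [0, 0, 0], "spin": 0},
    {"gripper": 1, "linear": [0, 0, 0], "spin": 0},
    {"gripper": 1, "linear": [0, 0, 0], "spin": 0},
    {"gripper": 1, "linear": [0, 0, 0], "spin": 0},
    {"gripper": 1, "linear": [0, 0, 0], "spin": 0},
    {"gripper": 1, "linear": [0, 0, 0], "spin": 0},
    {"gripper": 1, "linear": [0, 0, 0], "spin": 0}
  ],
  "force": 60
}}

```text
t: 4.95
tcp_pos: [0.4715, -0.097, 0.051]
tool_rot: [3.141, 0.0, 1.457]
force: [2.5, 0.5, 5.2]
grip_width: 0.0113
```

Call:
{"api": "apply_moves", "payload": {
  "rows": [
    {"gripper": 1, "linear": [0, 0, -10], "spin": 0},
    {"gripper": 1, "linear": [0, 0, -20], "spin": 0},
    {"gripper": 1, "linear": [0, 0, -30], "spin": 0},
    {"gripper": 1, "linear": [0, 0, -30], "spin": 0},
    {"gripper": 1, "linear": [0, 0, -20], "spin": 0},
    {"gripper": 1, "linear": [0, 0, 0], "spin": 0},
    {"gripper": 1, "linear": [0, 0, 0], "spin": 0}
  ]
}}

```text
t: 5.65
tcp_pos: [0.4705, -0.0968, 0.1604]
tool_rot: [-3.141, -0.0, 1.457]
force: [-0.4, -0.2, -2.2]
grip_width: 0.0111
```

```bash
python3 d.py; python3 - <<'E'
from h import *
a=snapshot('side');cv2.imwrite('pics/s2.png',cv2.resize(a[80:230,230:430],None,fx=4,fy=4,interpolation=2))
E
```

```text
t 5.65 tcp [ 0.4705 -0.0968  0.1604] rot [-3.1408 -0.      1.4568] F [-0.39 -0.19 -2.16] w 0.0111
```

View pics/s2.png

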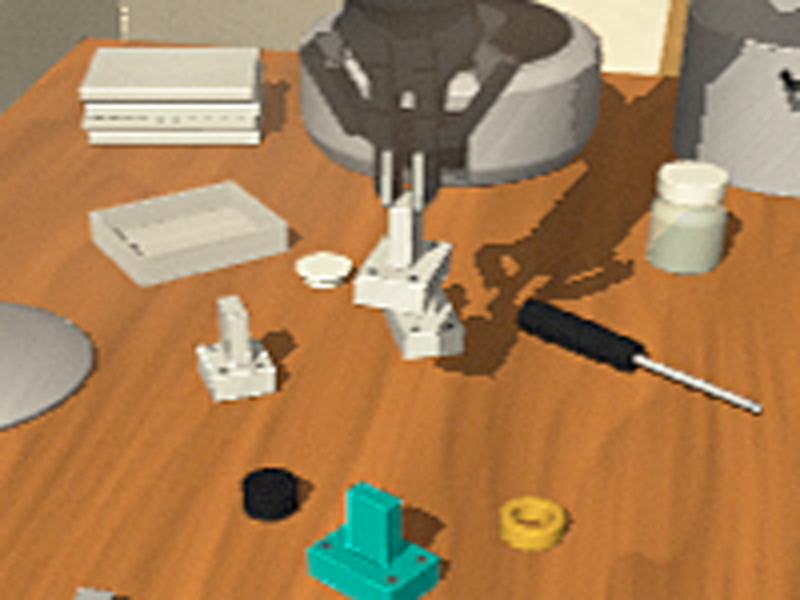

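```bash
python3 - <<'E'
from h import *
for z in(.11,.13,.135,.15,.17):
    for x in (.463,.478):
        for y in(-.112,-.082):print(x,y,z,((proj('side',[x,y,z])-[230,80])*4).round())
E
```

```text
0.463 -0.112 0.11 [418. 273.]
0.463 -0.082 0.11 [411. 294.]
0.478 -0.112 0.11 [395. 271.]
0.478 -0.082 0.11 [387. 292.]
0.463 -0.112 0.13 [419. 244.]
0.463 -0.082 0.13 [411. 265.]
0.478 -0.112 0.13 [396. 242.]
0.478 -0.082 0.13 [387. 263.]
0.463 -0.112 0.135 [419. 237.]
0.463 -0.082 0.135 [411. 257.]
0.478 -0.112 0.135 [396. 235.]
0.478 -0.082 0.135 [387. 255.]
0.463 -0.112 0.15 [420. 215.]
0.463 -0.082 0.15 [412. 235.]
0.478 -0.112 0.15 [396. 213.]
0.478 -0.082 0.15 [387. 233.]
0.463 -0.112 0.17 [421. 185.]
0.463 -0.082 0.17 [413. 204.]
0.478 -0.112 0.17 [397. 183.]
0.478 -0.082 0.17 [388. 202.]
```

```bash
python3 - <<'E'
from h import *
a=snapshot('side');cv2.imwrite('pics/s3.png',cv2.resize(a[95:160,295:365],None,fx=9,fy=9,interpolation=cv2.INTER_CUBIC))
for z in(.10,.12,.13,.14,.15):
  for x in(.469+.043,.469-.043): print(z,x,((proj('side',[x,-.0956,z])-[230,80])*4).round())
E
```

```text
0.1 0.512 [338. 292.]
0.1 0.426 [472. 304.]
0.12 0.512 [337. 263.]
0.12 0.426 [474. 275.]
0.13 0.512 [337. 249.]
0.13 0.426 [474. 260.]
0.14 0.512 [337. 234.]
0.14 0.426 [475. 246.]
0.15 0.512 [337. 219.]
0.15 0.426 [476. 231.]
```

View pics/s3.png

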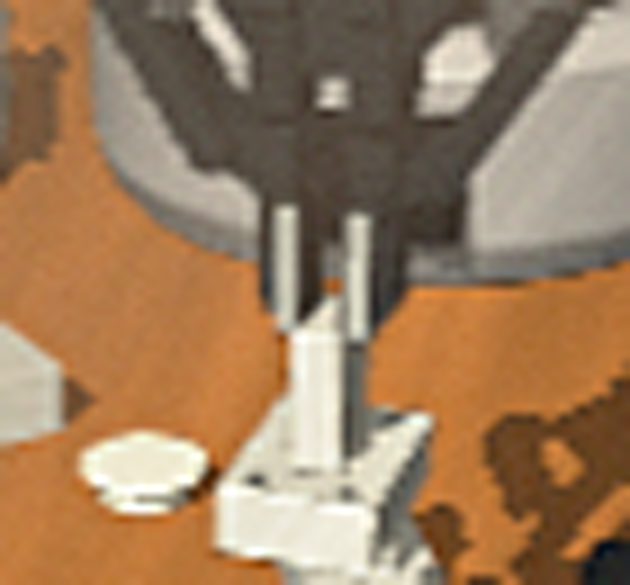

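The side view shows the foot held level at the height I expected. But the pad ends, at crop rows 325–335, reach only the top few mm of the rib, which is shallower than the stated tool geometry implies. I'll set it back down, open slightly and feel for a deeper grip.

Call:
{"api": "apply_moves", "payload": {
  "rows": [
    {"gripper": 1, "linear": [0, 0, 30], "spin": 0},
    {"gripper": 1, "linear": [0, 0, 30], "spin": 0},
    {"gripper": 1, "linear": [0, 0, 25], "spin": 0},
    {"gripper": 1, "linear": [0, 0, 12], "spin": 0},
    {"gripper": 1, "linear": [0, 0, 8], "spin": 0},
    {"gripper": 1, "linear": [0, 0, 4], "spin": 0},
    {"gripper": 1, "linear": [0, 0, 0], "spin": 0},
    {"gripper": 1, "linear": [0, 0, 0], "spin": 0}
  ]
}}

```text
t: 6.55
tcp_pos: [0.4713, -0.097, 0.0521]
tool_rot: [3.141, 0.0, 1.457]
force: [0.5, 0.0, -1.3]
grip_width: 0.0112
```

```bash
python3 d.py; python3 - <<'E'
from h import *
a=snapshot('side');cv2.imwrite('pics/s4.png',cv2.resize(a[125:200,295:365],None,fx=8,fy=8,interpolation=cv2.INTER_CUBIC))
E
```

```text
t 6.55 tcp [ 0.4713 -0.097   0.0521] rot [3.1412e+00 2.0000e-04 1.4568e+00] F [ 0.49  0.02 -1.26] w 0.0112
```

View pics/s4.png

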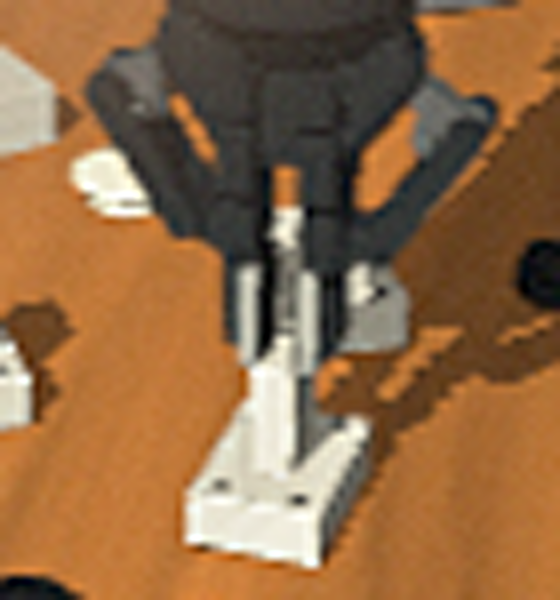

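Call:
{"api": "apply_moves", "payload": {
  "rows": [
    {"gripper": 0.65, "linear": [0, 0, 0], "spin": 0},
    {"gripper": 0.65, "linear": [0, 0, 0], "spin": 0},
    {"gripper": 0.65, "linear": [0, 0, 0], "spin": 0},
    {"gripper": 0.65, "linear": [0, 0, 0], "spin": 0},
    {"gripper": 0.65, "linear": [0, 0, 2], "spin": 0},
    {"gripper": 0.65, "linear": [0, 0, 2], "spin": 0},
    {"gripper": 0.65, "linear": [0, 0, 2], "spin": 0},
    {"gripper": 0.65, "linear": [0, 0, 0], "spin": 0}
  ]
}}

```text
t: 7.4
tcp_pos: [0.4708, -0.0968, 0.0454]
tool_rot: [-3.141, -0.0, 1.457]
force: [0.4, 0.3, -0.5]
grip_width: 0.0302
```

```bash
python3 d.py; python3 - <<'E'
from h import *
a=snapshot('side');cv2.imwrite('pics/s5.png',cv2.resize(a[125:200,295:365],None,fx=8,fy=8,interpolation=cv2.INTER_CUBIC))
E
```

```text
t 7.4 tcp [ 0.4708 -0.0968  0.0454] rot [-3.1410e+00 -2.0000e-04  1.4568e+00] F [ 0.42  0.34 -0.45] w 0.0302
```

View pics/s5.png

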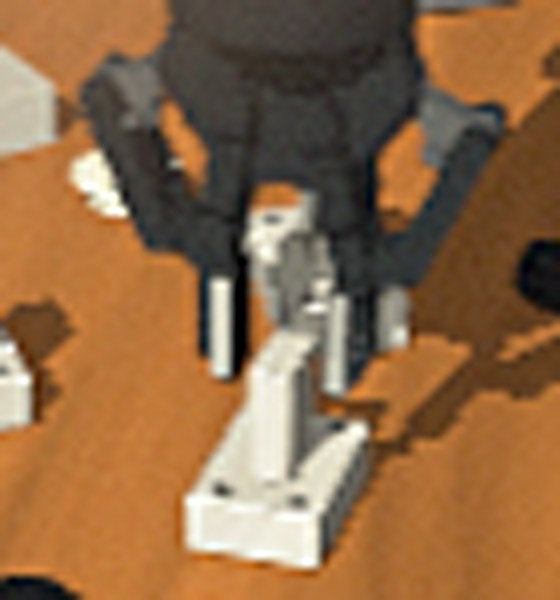

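Call:
{"api": "apply_moves", "payload": {
  "rows": [
    {"gripper": 0.65, "linear": [0, 0, 2], "spin": 0},
    {"gripper": 0.65, "linear": [0, 0, 2], "spin": 0},
    {"gripper": 0.65, "linear": [0, 0, 2], "spin": 0},
    {"gripper": 0.65, "linear": [0, 0, 0], "spin": 0}
  ]
}}

```text
t: 7.85
tcp_pos: [0.4709, -0.0968, 0.0395]
tool_rot: [-3.141, -0.0, 1.457]
force: [-0.2, 0.6, -0.7]
grip_width: 0.0299
```

Call:
{"api": "apply_moves", "payload": {
  "rows": [
    {"gripper": 0.65, "linear": [0, 0, 2], "spin": 0},
    {"gripper": 0.65, "linear": [0, 0, 2], "spin": 0},
    {"gripper": 0.65, "linear": [0, 0, 2], "spin": 0},
    {"gripper": 0.65, "linear": [0, 0, 0], "spin": 0}
  ]
}}

```text
t: 8.25
tcp_pos: [0.4709, -0.0968, 0.0335]
tool_rot: [-3.141, -0.0, 1.457]
force: [-0.2, -0.5, -0.1]
grip_width: 0.0297
```

```bash
python3 d.py; python3 - <<'E'
from h import *
a=snapshot('side');cv2.imwrite('pics/s6.png',cv2.resize(a[125:200,295:365],None,fx=8,fy=8,interpolation=cv2.INTER_CUBIC))
E
```

```text
t 8.25 tcp [ 0.4709 -0.0968  0.0335] rot [-3.1412e+00 -1.0000e-04  1.4569e+00] F [-0.16 -0.5  -0.07] w 0.0297
```

View pics/s6.png

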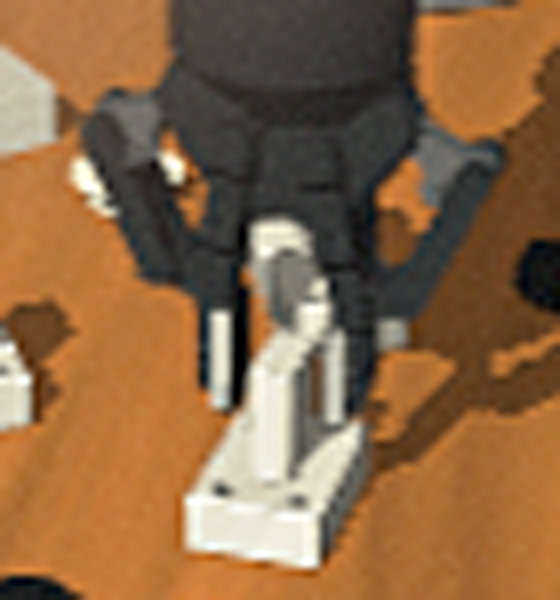

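Call:
{"api": "apply_moves", "payload": {
  "rows": [
    {"gripper": 0.65, "linear": [0, 0, 2], "spin": 0},
    {"gripper": 0.65, "linear": [0, 0, 2], "spin": 0},
    {"gripper": 0.65, "linear": [0, 0, 2], "spin": 0},
    {"gripper": 0.65, "linear": [0, 0, 2], "spin": 0},
    {"gripper": 0.65, "linear": [0, 0, 2], "spin": 0},
    {"gripper": 0.65, "linear": [0, 0, 0], "spin": 0}
  ]
}}

```text
t: 8.9
tcp_pos: [0.4709, -0.0968, 0.0235]
tool_rot: [-3.141, -0.0, 1.457]
force: [0.9, 0.7, -0.3]
grip_width: 0.03
```

```bash
python3 d.py; python3 - <<'E'
from h import *
a=snapshot('side');cv2.imwrite('pics/s7.png',cv2.resize(a[125:200,295:365],None,fx=8,fy=8,interpolation=cv2.INTER_CUBIC))
E
```

```text
t 8.9 tcp [ 0.4709 -0.0968  0.0235] rot [-3.1411e+00 -1.0000e-04  1.4568e+00] F [ 0.85  0.73 -0.31] w 0.03
```

View pics/s7.png

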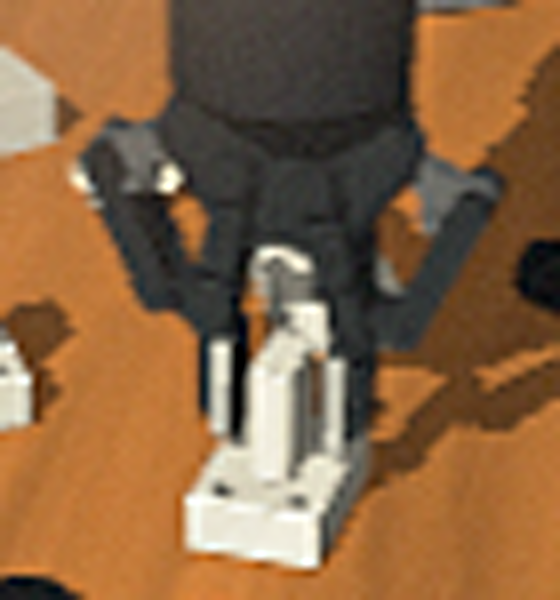

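Call:
{"api": "apply_moves", "payload": {
  "rows": [
    {"gripper": 0.75, "linear": [0, 0, 0], "spin": 0},
    {"gripper": 0.85, "linear": [0, 0, 0], "spin": 0},
    {"gripper": 1, "linear": [0, 0, 0], "spin": 0},
    {"gripper": 1, "linear": [0, 0, 0], "spin": 0},
    {"gripper": 1, "linear": [0, 0, 0], "spin": 0},
    {"gripper": 1, "linear": [0, 0, 0], "spin": 0},
    {"gripper": 1, "linear": [0, 0, 0], "spin": 0}
  ],
  "force": 80
}}

```text
t: 9.65
tcp_pos: [0.4713, -0.097, 0.024]
tool_rot: [3.141, 0.0, 1.457]
force: [0.1, 0.2, 5.5]
grip_width: 0.0128
```

```bash
python3 d.py; python3 - <<'E'
from h import *
a=snapshot('side');cv2.imwrite('pics/s8.png',cv2.resize(a[125:200,295:365],None,fx=8,fy=8,interpolation=cv2.INTER_CUBIC))
E
```

```text
t 9.65 tcp [ 0.4713 -0.097   0.024 ] rot [3.1411e+00 1.0000e-04 1.4568e+00] F [0.12 0.16 5.53] w 0.0128
```

View pics/s8.png

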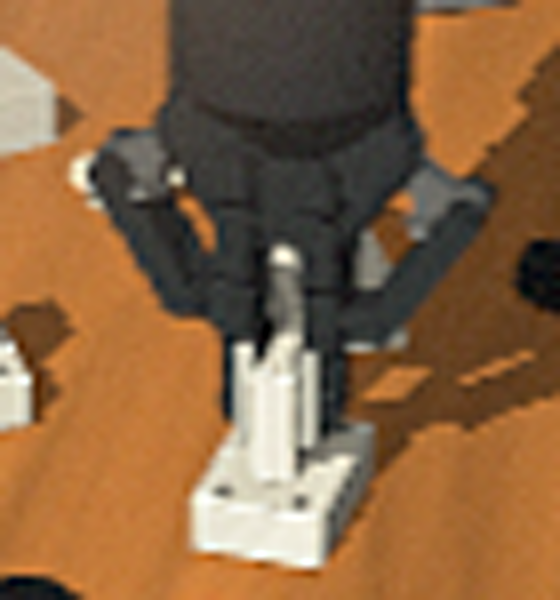

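The pads now cover most of the rib, from crop rows 345 to 440. I'll lift and carry it to the jig.

Call:
{"api": "apply_moves", "payload": {
  "rows": [
    {"gripper": 1, "linear": [0, 0, -10], "spin": 0},
    {"gripper": 1, "linear": [0, 0, -25], "spin": 0},
    {"gripper": 1, "linear": [0, 0, -30], "spin": 0},
    {"gripper": 1, "linear": [0, 0, -30], "spin": 0},
    {"gripper": 1, "linear": [0, 0, -15], "spin": 0},
    {"gripper": 1, "linear": [0, 0, 0], "spin": -0.063},
    {"gripper": 1, "linear": [0, 0, 0], "spin": -0.063},
    {"gripper": 1, "linear": [15, 4, 0], "spin": 0},
    {"gripper": 1, "linear": [30, 8, 0], "spin": 0},
    {"gripper": 1, "linear": [35, 9, 0], "spin": 0},
    {"gripper": 1, "linear": [35, 9, 0], "spin": 0},
    {"gripper": 1, "linear": [35, 9, 0], "spin": 0},
    {"gripper": 1, "linear": [35, 9, 0], "spin": 0},
    {"gripper": 1, "linear": [35, 9, 0], "spin": 0},
    {"gripper": 1, "linear": [35, 9, 0], "spin": 0},
    {"gripper": 1, "linear": [35, 9, 0], "spin": 0},
    {"gripper": 1, "linear": [28, 7, 0], "spin": 0},
    {"gripper": 1, "linear": [15, 4, 0], "spin": 0},
    {"gripper": 1, "linear": [0, 0, 0], "spin": 0},
    {"gripper": 1, "linear": [0, 0, 0], "spin": 0}
  ]
}}

```text
t: 11.7
tcp_pos: [0.5525, 0.2364, 0.1336]
tool_rot: [-3.141, 0.001, 1.583]
force: [-0.7, -0.9, -2.9]
grip_width: 0.0129
```

```bash
python3 d.py .553 .237 .034 1.583; python3 - <<'E'
from h import *
a=snapshot('side');cv2.imwrite('pics/s9.png',cv2.resize(a[130:310,190:350],None,fx=3.3,fy=3.3,interpolation=2))
a=snapshot('top');cv2.imwrite('pics/t9.png',cv2.resize(a[120:260,160:440],None,fx=2.8,fy=2.8,interpolation=2))
E
```

```text
t 11.7 tcp [0.5525 0.2364 0.1336] rot [-3.1406e+00  8.0000e-04  1.5830e+00] F [-0.71 -0.89 -2.86] w 0.0129
shift mm [ 0.6  0.6 99.6]
spin 2.0764196509093225e-05
```

View pics/s9.png

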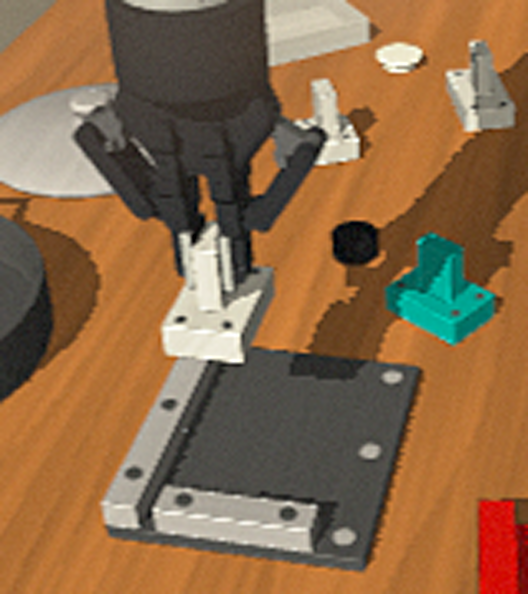

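View pics/t9.png

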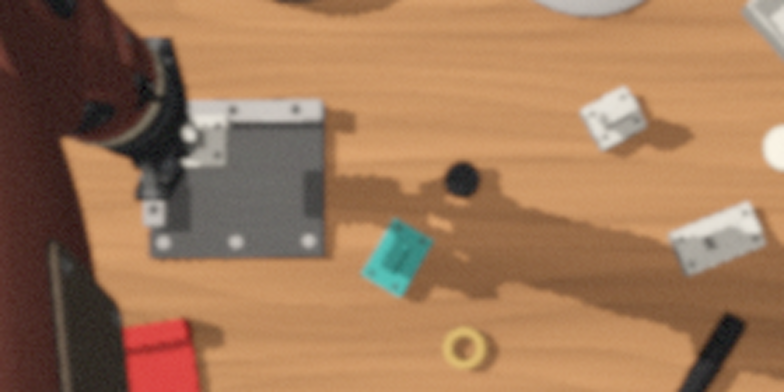

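Call:
{"api": "apply_moves", "payload": {
  "rows": [
    {"gripper": 1, "linear": [0, 0, 20], "spin": 0},
    {"gripper": 1, "linear": [0, 0, 25], "spin": 0},
    {"gripper": 1, "linear": [0, 0, 25], "spin": 0},
    {"gripper": 1, "linear": [0, 0, 15], "spin": 0},
    {"gripper": 1, "linear": [0, 0, 6], "spin": 0},
    {"gripper": 1, "linear": [0, 0, 0], "spin": 0},
    {"gripper": 1, "linear": [0, 0, 2], "spin": 0},
    {"gripper": 1, "linear": [0, 0, 2], "spin": 0},
    {"gripper": 1, "linear": [0, 0, 1], "spin": 0},
    {"gripper": 1, "linear": [0, 0, 0], "spin": 0},
    {"gripper": 1, "linear": [0, 0, 0], "spin": 0}
  ]
}}

```text
t: 12.9
tcp_pos: [0.5532, 0.2372, 0.038]
tool_rot: [3.141, -0.0, 1.583]
force: [0.8, -0.5, -1.7]
grip_width: 0.0131
```

```bash
python3 d.py; python3 - <<'E'
from h import *
a=snapshot('side');cv2.imwrite('pics/s10.png',cv2.resize(a[200:310,210:330],None,fx=5,fy=5,interpolation=2))
E
```

```text
t 12.9 tcp [0.5532 0.2372 0.038 ] rot [ 3.1413e+00 -1.0000e-04  1.5829e+00] F [ 0.83 -0.55 -1.69] w 0.0131
```

View pics/s10.png

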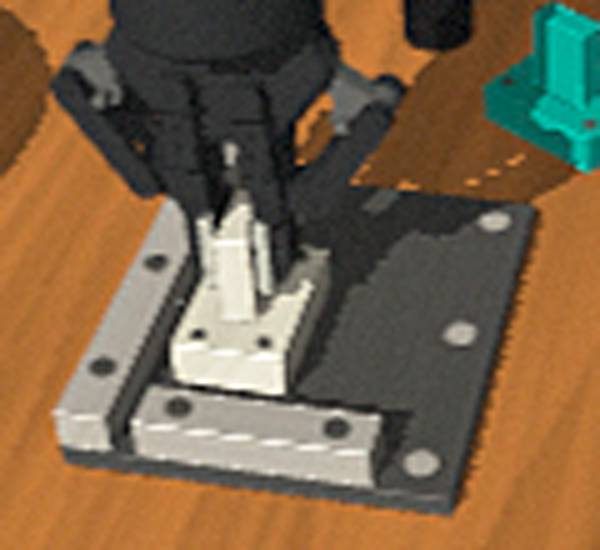

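Clear of both fences and nearly parallel to them, a few mm above the plate. Now down until it touches.

Call:
{"api": "apply_moves", "payload": {
  "rows": [
    {"gripper": 1, "linear": [0, 0, 1], "spin": 0},
    {"gripper": 1, "linear": [0, 0, 1], "spin": 0},
    {"gripper": 1, "linear": [0, 0, 1], "spin": 0},
    {"gripper": 1, "linear": [0, 0, 0], "spin": 0},
    {"gripper": 1, "linear": [0, 0, 0], "spin": 0}
  ]
}}

```text
t: 13.45
tcp_pos: [0.553, 0.2371, 0.0347]
tool_rot: [-3.141, 0.0, 1.583]
force: [-0.1, -1.0, -2.0]
grip_width: 0.0131
```

Call:
{"api": "apply_moves", "payload": {
  "rows": [
    {"gripper": 1, "linear": [0, 0, 0.5], "spin": 0},
    {"gripper": 1, "linear": [0, 0, 0.5], "spin": 0},
    {"gripper": 1, "linear": [0, 0, 0], "spin": 0},
    {"gripper": 1, "linear": [0, 0, 0], "spin": 0}
  ]
}}

```text
t: 13.85
tcp_pos: [0.5532, 0.2372, 0.0341]
tool_rot: [3.141, -0.0, 1.583]
force: [-1.2, -0.0, 3.4]
grip_width: 0.0129
```

Touching the plate. Next is sliding towards the short fence (tool +x).

Call:
{"api": "apply_moves", "payload": {
  "rows": [
    {"gripper": 1, "linear": [4, 0, 0], "spin": 0},
    {"gripper": 1, "linear": [4, 0, 0], "spin": 0},
    {"gripper": 1, "linear": [3, 0, 0], "spin": 0},
    {"gripper": 1, "linear": [0, 0, 0], "spin": 0},
    {"gripper": 1, "linear": [0, 0, 0], "spin": 0}
  ]
}}

```text
t: 14.35
tcp_pos: [0.5533, 0.2489, 0.0341]
tool_rot: [3.141, -0.001, 1.583]
force: [0.5, 2.0, 4.5]
grip_width: 0.0122
```

Call:
{"api": "apply_moves", "payload": {
  "rows": [
    {"gripper": 1, "linear": [1, 0, 0], "spin": 0},
    {"gripper": 1, "linear": [1, 0, 0], "spin": 0},
    {"gripper": 1, "linear": [0, 0, 0], "spin": 0},
    {"gripper": 1, "linear": [0, 0, 0], "spin": 0}
  ]
}}

```text
t: 14.75
tcp_pos: [0.5532, 0.2498, 0.0341]
tool_rot: [3.141, 0.0, 1.582]
force: [0.4, -2.7, 6.4]
grip_width: 0.0126
```

Call:
{"api": "apply_moves", "payload": {
  "rows": [
    {"gripper": 1, "linear": [1, 0, 0], "spin": 0},
    {"gripper": 1, "linear": [0, 0, 0], "spin": 0},
    {"gripper": 1, "linear": [0, 0, 0], "spin": 0}
  ]
}}

```text
t: 15.05
tcp_pos: [0.5532, 0.2507, 0.0341]
tool_rot: [3.141, 0.001, 1.582]
force: [-0.8, -1.5, 6.0]
grip_width: 0.0126
```

Call:
{"api": "apply_moves", "payload": {
  "rows": [
    {"gripper": 1, "linear": [1, 0, 0], "spin": 0},
    {"gripper": 1, "linear": [0, 0, 0], "spin": 0},
    {"gripper": 1, "linear": [0, 0, 0], "spin": 0}
  ]
}}

```text
t: 15.35
tcp_pos: [0.5532, 0.2517, 0.0341]
tool_rot: [3.141, 0.001, 1.582]
force: [-0.6, -2.3, 6.7]
grip_width: 0.013
```

Call:
{"api": "apply_moves", "payload": {
  "rows": [
    {"gripper": 1, "linear": [1, 0, 0], "spin": 0},
    {"gripper": 1, "linear": [0, 0, 0], "spin": 0},
    {"gripper": 1, "linear": [0, 0, 0], "spin": 0}
  ]
}}

```text
t: 15.65
tcp_pos: [0.5532, 0.2526, 0.0341]
tool_rot: [3.141, 0.001, 1.582]
force: [-0.1, -1.8, 5.9]
grip_width: 0.013
```

Call:
{"api": "apply_moves", "payload": {
  "rows": [
    {"gripper": 1, "linear": [1, 0, 0], "spin": 0},
    {"gripper": 1, "linear": [0, 0, 0], "spin": 0},
    {"gripper": 1, "linear": [0, 0, 0], "spin": 0}
  ]
}}

```text
t: 15.95
tcp_pos: [0.5532, 0.2528, 0.0341]
tool_rot: [3.141, 0.002, 1.582]
force: [-0.1, -6.4, 8.0]
grip_width: 0.0129
```

The short fence is reached at y≈0.2527. Next I'll move towards the long fence (tool +y).

Call:
{"api": "apply_moves", "payload": {
  "rows": [
    {"gripper": 1, "linear": [0, 3, 0], "spin": 0},
    {"gripper": 1, "linear": [0, 3, 0], "spin": 0},
    {"gripper": 1, "linear": [0, 2, 0], "spin": 0},
    {"gripper": 1, "linear": [0, 1, 0], "spin": 0},
    {"gripper": 1, "linear": [0, 0, 0], "spin": 0},
    {"gripper": 1, "linear": [0, 0, 0], "spin": 0}
  ]
}}

```text
t: 16.55
tcp_pos: [0.561, 0.2529, 0.0341]
tool_rot: [-3.14, 0.002, 1.582]
force: [-5.1, -5.8, 11.4]
grip_width: 0.0132
```

Call:
{"api": "apply_moves", "payload": {
  "rows": [
    {"gripper": 1, "linear": [0, 1, 0], "spin": 0},
    {"gripper": 1, "linear": [0, 0, 0], "spin": 0},
    {"gripper": 1, "linear": [0, 0, 0], "spin": 0}
  ]
}}

```text
t: 16.85
tcp_pos: [0.5618, 0.2529, 0.0341]
tool_rot: [-3.14, 0.002, 1.582]
force: [-4.9, -6.7, 12.5]
grip_width: 0.0132
```

Call:
{"api": "apply_moves", "payload": {
  "rows": [
    {"gripper": 1, "linear": [0, 1, 0], "spin": 0},
    {"gripper": 1, "linear": [0, 0, 0], "spin": 0},
    {"gripper": 1, "linear": [0, 0, 0], "spin": 0}
  ]
}}

```text
t: 17.15
tcp_pos: [0.5628, 0.253, 0.0341]
tool_rot: [-3.14, 0.002, 1.582]
force: [-4.9, -6.4, 11.4]
grip_width: 0.0129
```

Call:
{"api": "apply_moves", "payload": {
  "rows": [
    {"gripper": 1, "linear": [0, 1, 0], "spin": 0},
    {"gripper": 1, "linear": [0, 0, 0], "spin": 0},
    {"gripper": 1, "linear": [0, 0, 0], "spin": 0}
  ]
}}

```text
t: 17.45
tcp_pos: [0.5638, 0.253, 0.0341]
tool_rot: [-3.14, 0.002, 1.582]
force: [-5.3, -6.1, 12.2]
grip_width: 0.0131
```

Call:
{"api": "apply_moves", "payload": {
  "rows": [
    {"gripper": 1, "linear": [0, 1, 0], "spin": 0},
    {"gripper": 1, "linear": [0, 0, 0], "spin": 0},
    {"gripper": 1, "linear": [0, 0, 0], "spin": 0}
  ]
}}

```text
t: 17.75
tcp_pos: [0.5648, 0.253, 0.0341]
tool_rot: [-3.14, 0.002, 1.582]
force: [-4.8, -6.3, 11.7]
grip_width: 0.0127
```

Call:
{"api": "apply_moves", "payload": {
  "rows": [
    {"gripper": 1, "linear": [0, 1, 0], "spin": 0},
    {"gripper": 1, "linear": [0, 0, 0], "spin": 0},
    {"gripper": 1, "linear": [0, 0, 0], "spin": 0}
  ]
}}

```text
t: 18.05
tcp_pos: [0.5658, 0.253, 0.0341]
tool_rot: [-3.14, 0.002, 1.582]
force: [-4.9, -6.1, 12.1]
grip_width: 0.0128
```

Call:
{"api": "apply_moves", "payload": {
  "rows": [
    {"gripper": 1, "linear": [0, 1, 0], "spin": 0},
    {"gripper": 1, "linear": [0, 0, 0], "spin": 0},
    {"gripper": 1, "linear": [0, 0, 0], "spin": 0}
  ]
}}

```text
t: 18.35
tcp_pos: [0.5663, 0.253, 0.0341]
tool_rot: [-3.139, 0.002, 1.583]
force: [-7.5, -6.5, 14.3]
grip_width: 0.0127
```

Long fence reached at x≈0.566. I'll add push on both sides.

Call:
{"api": "apply_moves", "payload": {
  "rows": [
    {"gripper": 1, "linear": [0, 1, 0], "spin": 0},
    {"gripper": 1, "linear": [1, 0, 0], "spin": 0},
    {"gripper": 1, "linear": [0, 0, 0], "spin": 0},
    {"gripper": 1, "linear": [0, 0, 0], "spin": 0}
  ],
  "force": 100
}}

```text
t: 18.75
tcp_pos: [0.5664, 0.2531, 0.0342]
tool_rot: [-3.137, 0.004, 1.582]
force: [-11.2, -11.6, 19.5]
grip_width: 0.0127
```

Call:
{"api": "apply_moves", "payload": {
  "rows": [
    {"gripper": 1, "linear": [0, 1, 0], "spin": 0},
    {"gripper": 1, "linear": [1, 0, 0], "spin": 0},
    {"gripper": 1, "linear": [0, 0, 0], "spin": 0},
    {"gripper": 1, "linear": [0, 0, 0], "spin": 0}
  ]
}}

```text
t: 19.15
tcp_pos: [0.5665, 0.2532, 0.0342]
tool_rot: [-3.136, 0.006, 1.582]
force: [-14.7, -15.0, 23.6]
grip_width: 0.013
```

```bash
python3 d.py; python3 - <<'E'
from h import *
print(get_state()['ft_torque'])
a=snapshot('side');cv2.imwrite('pics/s11.png',cv2.resize(a[200:310,210:330],None,fx=5,fy=5,interpolation=2))
a=snapshot('top');cv2.imwrite('pics/t11.png',cv2.resize(a[120:260,160:440],None,fx=2.8,fy=2.8,interpolation=2))
E
```

```text
t 19.15 tcp [0.5665 0.2532 0.0342] rot [-3.1358  0.0057  1.5821] F [-14.71 -14.96  23.6 ] w 0.013
[-2.85737813  3.0216918   0.3879924 ]
```

View pics/s11.png

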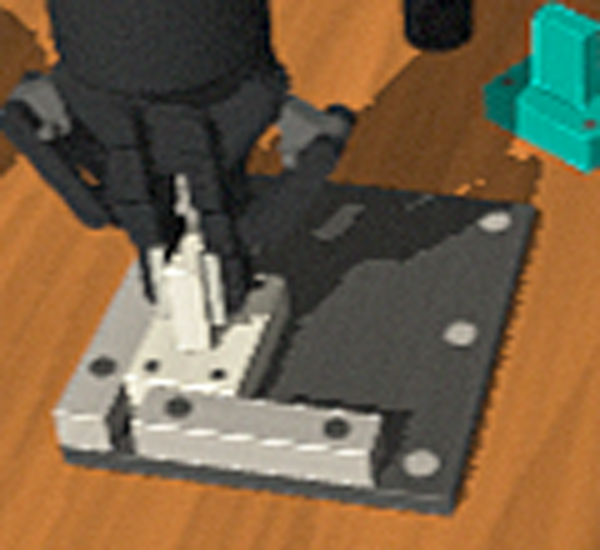

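View pics/t11.png

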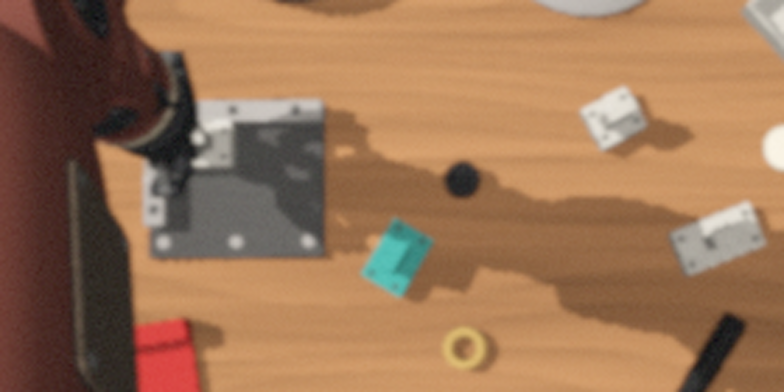

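Call:
{"api": "apply_moves", "payload": {
  "rows": [
    {"gripper": 1, "linear": [0, 0, 0], "spin": 0},
    {"gripper": 1, "linear": [0, 0, 0], "spin": 0},
    {"gripper": 1, "linear": [0, 0, 0], "spin": 0},
    {"gripper": 1, "linear": [0, 0, 0], "spin": 0},
    {"gripper": 1, "linear": [0, 0, 0], "spin": 0},
    {"gripper": 1, "linear": [0, 0, 0], "spin": 0},
    {"gripper": 1, "linear": [0, 0, 0], "spin": 0},
    {"gripper": 1, "linear": [0, 0, 0], "spin": 0},
    {"gripper": 1, "linear": [0, 0, 0], "spin": 0},
    {"gripper": 1, "linear": [0, 0, 0], "spin": 0}
  ]
}}

```text
t: 20.25
tcp_pos: [0.5665, 0.2532, 0.0342]
tool_rot: [-3.136, 0.006, 1.582]
force: [-13.4, -14.7, 24.3]
grip_width: 0.0124
```

```bash
python3 -c "
from bench import *
print(hand_in())"
```

```text
the job is handed in; nothing more can be done
None
```

I took the middle-length foot (top view pixel 361,208) to the grey jig and pressed it into the corner. I handed the job in at about 20 s with the gripper still holding it. No verdict was reported.

**Last checks:**
- **Push:** over the last second before handing in, the outside force on the tool was steady at about 13–15 N from each fence side and 24 N up from the plate. After taking off friction I estimate at least 7 N on each fence. The sensor cannot read the fences separately.
- **Position:** the final TCP was at (0.5665, 0.2532), about 1.5 mm from the (0.565, 0.252) I expected from the camera. Contact was felt where each fence should be. The side view shows the foot flush against both fences.
- **Squareness:** the tool was tilted about 6 mrad. Its yaw matches the jig's to within what the camera can show.
- **Other feet:** in the last top view the short and long feet stand where they were.

**What disagreed:**
- **Finger geometry:** the fingertips reached roughly 25–30 mm less far than the tool description says. My first grip held only the top few mm of the rib, so I set the foot back down, regripped deeper and carried on. I did not find the cause.
- **Grip width:** it read about 13 mm on the 14 mm rib.

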